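# Seat the tube cradle on its imaging stage and load two specimen tubes

### The arm

A 6-joint arm with a two-finger parallel gripper is mounted at the origin on the work surface. World frame = base frame: x ahead of the robot, y to its left, z up, the work surface at z = 0. Lengths are in m, angles in degrees, forces in N, time in s.
With the tool pointing down it reaches from about 0.3 to 0.75 m from the base axis. Payload 8.5 kg.
Tool frame: the origin (TCP) lies between the finger pads; the fingertips stand 17 mm ahead of it and the grasp point (between the pads) lies 2 mm behind it; z points along the fingers, y is the direction in which the jaws open and shut (so a half turn about z gives the same grasp; the last joint's range is limited). The gripper opens to 85 mm and grips with 20 to 120 N. Pads are 22 mm wide; open, the fingers measure 114 mm over their backs; the gripper's body (76 mm by 85 mm) begins 54 mm behind the grasp point. The pads swing forward as they close: fully open they stand 13 mm farther back than shut.
Start: joints at [53.784, 21.807, 74.336, -0, 83.858, -12.336], TCP at [0.223, 0.503, 0.248] pointing down, gripper open.
Joint ranges: [-178.18, 178.18], [-50.72, 133.34], [12.68, 142.11], [-81.47, 261.47], [9.98, 163.14], [-165.26, 165.26]. Speed limits (degrees/s): [136.94, 136.94, 180, 180, 180, 180].

### API

Orientations are given as a 3x3 rotation matrix whose columns are the frame's x, y, z axes.
In Python, from rig import readout, eyes, env gives the robot as it stands.
- The arm moves only by the tool arm_command, never from a script. Its argument "rows" is text: rows parted by semicolons, each of 7 numbers parted by spaces: the closure, from 0 (fully open) to 1 (shut), then the shift along the tool's x, y, z in mm, then the turn, a rotation vector about the tool's x, y, z in degrees. In form: grip dx dy dz rx ry rz; .... A call has 1 to 5 rows; each row shifts and turns the commanded pose from where the row before left it, along the tool's axes as they then stand; what a row does not reach is not made up. A row lasts 1/12 s, in which the tool goes at most 41.7 mm and 7.16 degrees, less where a joint would pass 70% of its speed; a pose out of reach is approached as far as the arm can. A call with a gripper value outside its range is refused whole. The fingers move at their own pace and stop on an object; "squeeze" is the grip in N (left out, the last holds). Time passes only in rows, so rows that do not move let the fingers close. It gives the time, the measured TCP pose, the force and the opening at its end, in the units of the state.
- readout.observe(): the state, without advancing time (a new reading comes with each control period).
- eyes.get_image(name): name is "scene" or "side" or "wrist"; returns the picture (420x560x3 uint8, red, green, blue); there is no depth.
- eyes.camera_model(name): a dict with "mtx" (3x3 intrinsics, pixels), "k1" (the pictures are not rectified: a ray, as slopes to the right and down, at radius r is drawn at 1 + k1 r^2 times it, then the intrinsics apply), "view" (4x4, takes a point from world to camera coordinates). Camera axes: x right, y up, looking along -z (the intrinsics and any distortion apply to the point x, -y, -z); pixel columns grow to the right and rows downward; lengths in m; the calibration is good to about 2 mm. A picture is of the moment at which its call begins: read the wrist's pose just before it. camera_model takes no time and is no camera call; for the wrist camera it gives the pose at the moment of the call.
- env.close_job(): hands the job in, once; it reports no verdict.
The state is a dict: "time_s": time; "q": joint angles; "qvel": joint speeds; "joint_efforts": joint torques, N m; "position": TCP position; "tool_rot": TCP orientation; "ft_force": force on the tool from outside, world axes, zero at the start; "wrist_torque": the same for the moment, N m; "grip_width": finger opening in m.
Only numpy, scipy, OpenCV 4.12 (cv2) and the standard library are available. Lean on these libraries where they do the work, as an engineer would, in place of code of your own. Each camera call takes 0.05 s, during which the arm holds its last target. There are 200 camera calls.

### The job

The black tube cradle on the imaging stage hangs on the tall pin only, with its free end perched on top of the short pin: swing it round until it goes down over the short pin too, see that it lies flush on the stage, then turn the clamp by its red knob fully round so that its nose holds the free end down. After that take the two specimen tubes from the wooden tray and lay one crosswise in each V-groove of the cradle, about centred, and let go of them. Do not drop a tube on the desk or shift the other things standing about.

Things in the scene. Friction and masses are not known exactly. Their poses are not given: they have to be found in the camera images.
- stage: Aluminium imaging stage fixed to the desk: base 180 mm (its x) by 266 mm (its y, -148 to +118), top face 14 mm above the desk. Origin on the desk under the middle of the seated cradle; z up. On it stand two bullet-nosed steel pins, 12 mm thick, at x 0: the tall one (40 mm) at y +80 mm, the short one (18 mm) at y -80 mm. The clamp pivot is at y -132 mm. The seated plate's axes match the stage's.
- tall_pin_foot (a point): Foot of the tall pin, on the stage's top face.
- short_pin_foot (a point): Foot of the short pin, on the stage's top face.
- plate: Loose black cradle plate, 140 mm (x, -70 to +70) by 208 mm (y, +24 to -184), 8 mm thick, 0.4 kg; origin at the underside, centre of the round hole. On its top two grey V-notched ribs run along y at x -42 and +42 mm, each 14 mm thick and 20 mm high, from y -18 to -142 mm; between them the top is bare. As its side edge is pushed, it turns easily about the tall pin.
- hole_round (a point): Centre of the plate's round 14 mm hole, at the underside; the tall pin stands in it from the start. At the start the plate is turned 4 to 13 degrees clockwise (seen from above) about that pin, so its free end stands off to the stage's -x side, and is tilted, its underside resting on the short pin's tip, 18 mm over the stage.
- hole_slot (a point): On the plate, 160 mm along its -y from hole_round: centre of the slot (14 mm across x, 18 mm along y) for the short pin, at the underside. Flush when this and hole_round are at the height of the feet of the pins.
- groove_a (a point): On the plate, where the axis of a tube lying in the groove nearer the tall pin has its middle: 50 mm along -y from hole_round and 32.2 mm over the underside. The groove is the pair of 90 degree V-notches in the two ribs, 34 mm wide at the top; the tube lies along the plate's x.
- groove_b (a point): The same for the other groove, 110 mm along -y from hole_round.
- clamp (a joint): Turn of the dark steel clamp about its upright pivot: 0 wide open, 1.571 fully closed (nose 40 mm long over the free end of the flush plate, 1.5 mm above it); it stays where it is left (light friction) and grows counter-clockwise seen from above. It starts between 0 and 0.3. The arm lies 9.5 to 17.5 mm over the stage's top face.
- clamp_knob (a point): Middle of the clamp's upright red knob (14 mm thick, 31 mm tall, this point 16 mm above its foot, 48 mm above the desk), on the arm opposite to the nose, 50 mm from the pivot. As the clamp closes, it travels a quarter circle from the stage's -x side of the pivot to its -y side.
- clamp_pivot (a point): The pivot axis of the clamp at the height of the knob's middle.
- tube_a_mid (a point): Middle of the amber specimen tube with a white cap, 30 mm thick, 110 mm long along its own x (cap at +x), 75 g. It lies in the tray at first, axis 29 mm above the desk.
- tube_b_mid (a point): Middle of the clear specimen tube with a blue cap: same size and weight, also in the tray.
- tray: Wooden tube tray fixed to the desk, 150 by 150 mm, origin on the desk under its middle. The tubes lie along its x, 35 mm to either side (y), on two cross rails 14 mm above the desk, 12 mm thick, at x -41 and +41 mm, with cleats 19 mm above the desk; between the rails the floor is 6 mm above the desk. Side walls 14 mm high at y -72 and +72 mm.
- spreading_board: Balsa spreading board with a groove, 260 (x) by 105 by 24 mm, with two moths on pins up to 43 mm high; fixed; leave alone. Origin under its middle.
- canister: Aluminium canister with knurled lid, 63 mm thick, 108 mm tall, standing; leave alone.
- petri_dish: Glass petri dish, 96 mm wide, 18 mm high; leave alone.
- loupe: Black loupe standing on its wide end, 54 mm wide, 34 mm high; leave alone.
- fork_stand_a: Small brass fork-shaped forceps stand, 38 mm wide, 44 mm high; leave alone.
- fork_stand_b: The second forceps stand, 90 mm along y from the first; leave alone.
- forceps: Steel forceps 130 mm long along y, lying across the two stands; leave alone.
Things that resemble listed ones, but are neither listed nor needed, are in the scene too. Leave any purple look-alike of the part that bears tube_a_mid alone. Of the things that look like the tray, the larger one is meant.

How it is judged:
By the outcome, as a careful person would: the job done as asked, in the order asked, and still so for the second after the job is handed in, with the robot touching nothing.
It also fails if it takes over 72 s, if anything falls off the work surface, if the arm or the gripper's body presses on something with over 40 N, if the wrist force passes 120 N, or if a joint passes its speed limit or range.

## Working session

There is one attempt and no reset: what is moved stays moved. The work goes in short steps, Python scripts to look and compute and a tool call to move; the robot and the scene stay as the last step left them, time stands still between calls to the robot, and variables do not carry over. Pictures are saved under pics/ and viewed, about 8 in all and at most 12, crops included, and the job is handed in when it is done.

Besides the shell and the picture viewer there is one more tool, called after ">>>" as name(argument=value, ...) on one line, values as JSON. arm_command: Moves the arm, as the interface text tells. Its arguments: {"type":"object","properties":{"rows":{"type":"string"},"squeeze":{"type":"number"}},"required":["rows"]}

```bash
ls; mkdir -p pics; cat > h.py <<'E'
import numpy as np, cv2
from rig import readout, eyes, env
def snap(n,f=None):
    m=eyes.camera_model(n); im=eyes.get_image(n)
    np.savez(f'pics/{f or n}.npz',im=im,mtx=m['mtx'],k1=m['k1'],view=m['view'])
    cv2.imwrite(f'pics/{f or n}.png',im[:,:,::-1]); return im,m
def load(f):
    d=np.load(f'pics/{f}.npz'); return d['im'],dict(mtx=d['mtx'],k1=float(d['k1']),view=d['view'])
def ray(m,u,v):
    K=np.array(m['mtx']);x,y=(np.linalg.inv(K)@[u,v,1])[:2]
    rd=np.hypot(x,y);r=rd
    for _ in range(30): r=rd/(1+m['k1']*r*r)
    s=r/rd if rd else 1
    V=np.array(m['view']);R=V[:3,:3];t=V[:3,3]
    return -R.T@t, R.T@np.array([x*s,-y*s,-1])
def onz(m,u,v,z):
    c,d=ray(m,u,v);return c+d*(z-c[2])/d[2]
def proj(m,p):
    V=np.array(m['view']);q=V[:3,:3]@np.array(p)+V[:3,3];x,y=q[0]/-q[2],-q[1]/-q[2]
    s=1+m['k1']*(x*x+y*y);return (np.array(m['mtx'])@[x*s,y*s,1])[:2]
E
python3 - <<'E'
from h import *
a,_=snap('scene');b,_=snap('side');c,_=snap('wrist')
o=np.vstack([a,b])
cv2.imwrite('pics/ab.png',cv2.resize(np.hstack([a,b]),(800,300))[:,:,::-1])
s=readout.observe();print(s['time_s'],s['position'],s['tool_rot'],s['grip_width'],s['ft_force'])
E
```

```text
pics
0.15 [0.22258094 0.50274105 0.24788052] [[-9.14373121e-01  4.04872114e-01 -6.05016481e-04]
 [ 4.04872518e-01  9.14372722e-01 -8.76917363e-04]
 [ 1.98171180e-04 -1.04678421e-03 -9.99999432e-01]] 0.08532450239166998 [ 0.38634224  0.23954987 -0.67206003]
```

View pics/scene.png

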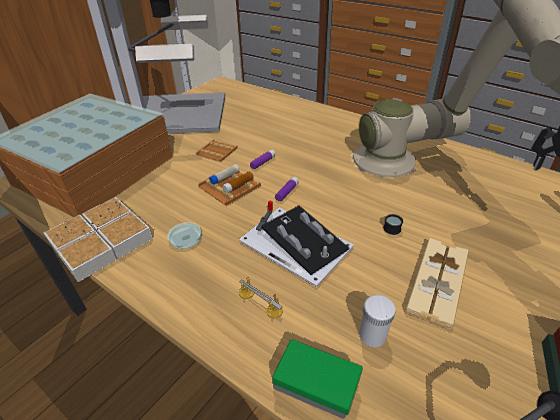

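View pics/side.png

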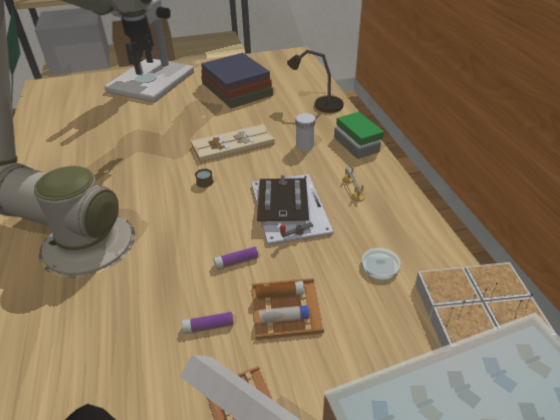

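Scene (1) and side (2) show the following:
- **Stage with black plate:** scene (297,243), side (290,207). The red knob is at side (283,229), scene (269,206).
- **Tray candidates:** large one with tubes at side (287,308), scene (229,184). The small empty one at side (240,395), scene (217,150) is a decoy.
- **Tube candidates:** amber with white cap at side (280,290), clear with blue cap at side (285,315). The purple look-alikes at side (237,258) and (208,322) are to be left alone.

I choose the larger tray and its two tubes.

```bash
python3 - <<'E'
from h import *
a,m=load('side');b,n=load('scene')
for nm,u,v,z in [('tallpin',283,180,.05),('knob',283,229,.06),('amber',280,290,.029),('clear',285,315,.029),('traycen',287,308,0),('canister',305,146,0),('petri',381,265,.0),('loupe',204,178,.03),('board',232,143,.02),('fork',352,185,.04),('purp1',237,258,.015),('stageBL',263,240,.014),('stageBR',330,235,.014),('stageTL',253,182,.014),('stageTR',313,180,.014)]:
    print(nm,onz(m,u,v,z).round(3))
c1=cv2.resize(a[165:345,190:340],(600,720),interpolation=cv2.INTER_CUBIC)[:600]
c1=cv2.resize(a[165:345,240:340],(333,600),interpolation=cv2.INTER_CUBIC)
c2=cv2.resize(b[155:290,190:360],(467,371),interpolation=cv2.INTER_CUBIC)
o=np.zeros((600,800,3),np.uint8);o[:,:333]=c1;o[:371,333:]=c2
cv2.imwrite('pics/crop1.png',o[:,:,::-1])
E
```

```text
tallpin [0.554 0.053 0.05 ]
knob [ 0.497 -0.159  0.06 ]
amber [ 0.445 -0.324  0.029]
clear [ 0.437 -0.395  0.029]
traycen [ 0.452 -0.356  0.   ]
canister [0.691 0.278 0.   ]
petri [ 0.714 -0.293  0.   ]
loupe [0.336 0.155 0.03 ]
board [0.454 0.336 0.02 ]
fork [ 0.743 -0.014  0.04 ]
purp1 [ 0.37  -0.183  0.015]
stageBL [ 0.448 -0.137  0.014]
stageBR [ 0.622 -0.168  0.014]
stageTL [0.476 0.115 0.014]
stageTR [0.653 0.073 0.014]
```

View pics/crop1.png

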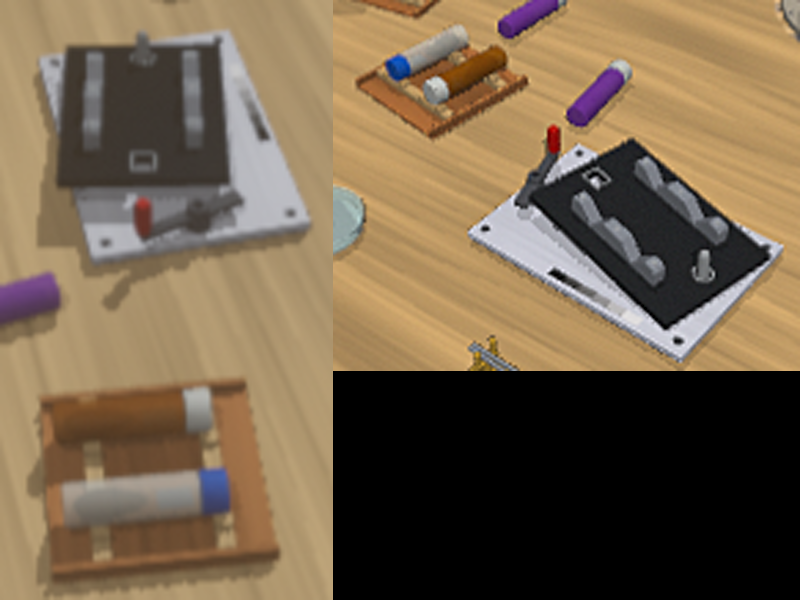

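```bash
python3 - <<'E'
from h import *
s=readout.observe();m=eyes.camera_model('wrist');V=np.array(m['view'])
c=-V[:3,:3].T@V[:3,3];R=np.array(s['tool_rot'])
print('cam in tool',R.T@(c-s['position']),'look in tool',R.T@(-V[2,:3]),'up',R.T@V[1,:3]);print(m['mtx'],m['k1'])
E
```

```text
cam in tool [ 0.08207896 -0.0011971  -0.12597856] look in tool [-3.20610774e-01 -6.95058548e-05  9.47211025e-01] up [0.9472101  0.00137339 0.32061056]
[[339.16090688   0.         280.25870093]
 [  0.         339.16090688 210.94758933]
 [  0.           0.           1.        ]] -0.07359616748666069
```

>>> arm_command(rows="0 0 0 -10 0 0 0; 0 -29 -21 -10 0 0 0; 0 -29 -21 -10 0 0 0; 0 -29 -21 -10 0 0 0; 0 -29 -21 -10 0 0 0")

```text
time_s: 0.57
position: [0.2949, 0.3777, 0.2985]
tool_rot: [[-0.915, 0.404, -0.0], [0.404, 0.915, -0.0], [0.0, -0.001, -1.0]]
ft_force: [1.0, -0.2, -0.2]
grip_width: 0.0853
```

>>> arm_command(rows="0 -29 -21 0 0 0 0; 0 -29 -21 0 0 0 0; 0 -29 -21 0 0 0 0; 0 -29 -21 0 0 0 0; 0 -29 -21 0 0 0 0")

```text
time_s: 0.98
position: [0.3852, 0.2228, 0.2983]
tool_rot: [[-0.914, 0.405, -0.0], [0.405, 0.914, -0.0], [0.0, -0.0, -1.0]]
ft_force: [0.8, 0.7, -0.0]
grip_width: 0.0857
```

>>> arm_command(rows="0 -29 -21 0 0 0 0; 0 -29 -21 0 0 0 0; 0 -29 -21 0 0 0 0; 0 -29 -21 0 0 0 0; 0 -29 -21 0 0 0 0")

```text
time_s: 1.4
position: [0.4753, 0.068, 0.2982]
tool_rot: [[-0.914, 0.405, -0.0], [0.405, 0.914, 0.0], [0.0, 0.0, -1.0]]
ft_force: [0.5, 0.5, -0.4]
grip_width: 0.0853
```

>>> arm_command(rows="0 0 0 0 0 0 -5.5; 0 0 0 0 0 0 -5.5; 0 0 0 0 0 0 -5; 0 0 0 0 0 0 0")

```text
time_s: 1.73
position: [0.4749, 0.0695, 0.2981]
tool_rot: [[-0.991, 0.135, -0.001], [0.135, 0.991, 0.0], [0.001, -0.0, -1.0]]
ft_force: [-0.1, 0.1, 1.5]
grip_width: 0.0855
```

>>> arm_command(rows="0 0 -40 0 0 0 0; 0 0 -40 0 0 0 0; 0 0 -40 0 0 0 0; 0 0 -40 0 0 0 0; 0 0 0 0 0 0 0")

```text
time_s: 2.15
position: [0.4523, -0.0941, 0.298]
tool_rot: [[-0.989, 0.146, -0.001], [0.146, 0.989, -0.002], [0.0, -0.002, -1.0]]
ft_force: [0.1, -0.0, 0.9]
grip_width: 0.0856
```

```bash
python3 - <<'E'
from h import *
a,m=snap('wrist','w1')
cv2.imwrite('pics/w1b.png',cv2.resize(a,(800,600),interpolation=cv2.INTER_CUBIC)[:,:,::-1])
E
```

```text
(no output)
```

View pics/w1b.png

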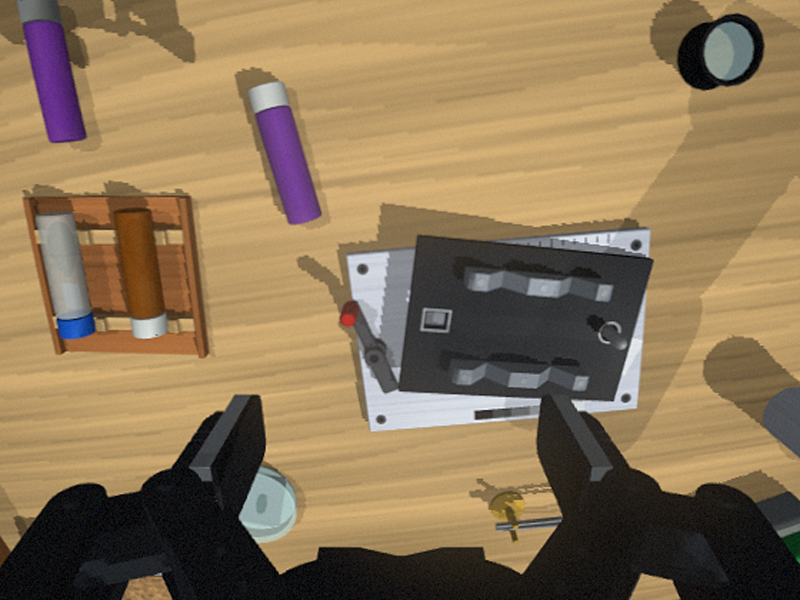

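The wrist view shows, in the 800-px frame, the stage corners at (349,254), (650,228), (637,408) and (370,431). The knob is at (348,313), the pivot at (375,357) and the short-pin slot at (436,320). The amber tube is at (140,270) and the clear one at (67,275).

```bash
cat > meas.py <<'E'
from h import *
def fit(src,dst):
    s=np.array(src,float);d=np.array(dst,float);sc,dc=s.mean(0),d.mean(0)
    A=s-sc;B=d-dc;th=np.arctan2((A[:,0]*B[:,1]-A[:,1]*B[:,0]).sum(),(A*B).sum())
    R=np.array([[np.cos(th),-np.sin(th)],[np.sin(th),np.cos(th)]]);t=dc-R@sc
    return th,R,t,(s@R.T+t-d)
def edge_corner(gray,pts):
    p=np.array(pts,np.float32).reshape(-1,1,2)
    return cv2.cornerSubPix(gray,p,(5,5),(-1,-1),(3,40,.01)).reshape(-1,2)
def mask_rect(im,lo,hi,box):
    h=cv2.cvtColor(im,cv2.COLOR_RGB2HSV);k=cv2.inRange(h,np.array(lo),np.array(hi))
    M=np.zeros_like(k);x0,y0,x1,y1=box;M[y0:y1,x0:x1]=k[y0:y1,x0:x1]
    return M
E
python3 - <<'E'
from meas import *
a,m=load('w1');g=cv2.cvtColor(a,cv2.COLOR_RGB2GRAY)
st=np.array([(349,254),(650,228),(637,408),(370,431)])*.7
c=edge_corner(g,st);print((c/.7).round(1).tolist())
w=[onz(m,*p,.014)[:2] for p in c]
th,R,t,e=fit([(-.09,-.148),(-.09,.118),(.09,.118),(.09,-.148)],w)
print('stage yaw',np.degrees(th),'o',t,'res',(e*1000).round(1).tolist())
# side check
b,n=load('side')
S=lambda x,y,z:np.r_[R@[x,y]+t,z]
for x,y in [(-.09,-.148),(.09,.118),(.09,-.148)]: print('side proj',proj(n,S(x,y,.014)).round(1))
print('tall top in w1/.7',proj(m,S(0,.08,.054))/.7,'short foot',proj(m,S(0,-.08,.032))/.7,'pivot',proj(m,S(0,-.132,.032))/.7)
sl=onz(m,436*.7,320*.7,.040)[:2];ls=R.T@(sl-t);print('slot in stage',ls,'angle',np.degrees(np.arctan2(-ls[0],.08-ls[1])))
kn=onz(m,348*.7,309*.7,.0635)[:2];lk=R.T@(kn-t);print('knob',kn,lk)
tr=np.array([(24,198),(190,195),(209,356),(56,355)])*.7
wt=np.array([onz(m,*p,.014)[:2] for p in tr]);print('tray',wt.round(3).tolist(),wt.mean(0))
for nm,lo,hi,z in [('amber',(5,150,60),(16,255,255),.029),('blue',(100,120,80),(125,255,255),.029)]:
    k=mask_rect(a,lo,hi,(10,140,140,245) if nm=='blue' else (78,140,116,240))
    cn=max(cv2.findContours(k,0,2)[0],key=cv2.contourArea);r=cv2.minAreaRect(cn);print(nm,r)
E
```

```text
[[345.6000061035156, 255.39999389648438], [649.2000122070312, 228.60000610351562], [637.0, 408.0], [370.0, 431.0]]
stage yaw -3.052872868513511 o [ 0.55624246 -0.00216074] res [[-0.6, -0.3], [-0.8, 1.2], [0.3, 0.1], [1.1, -1.0]]
side proj [267.7 241.3]
side proj [309.  172.8]
side proj [333.9 230.5]
tall top in w1/.7 [622.22267468 345.10123013] short foot [432.33549759 351.22366424] pivot [374.00151669 356.23335401]
slot in stage [-0.03232138 -0.07501485] angle 11.777719974463233
knob [ 0.49140309 -0.14347024] [-0.05722157 -0.14456213]
tray [[0.364, -0.417], [0.388, -0.266], [0.535, -0.29], [0.513, -0.443]] [ 0.45001294 -0.35410756]
amber ((96.5, 181.0), (82.0, 37.0), 90.0)
blue ((52.85687255859375, 228.73605346679688), (14.701553344726562, 24.790008544921875), 82.56858825683594)
```

```bash
cat >> h.py <<'E'
YAW=np.radians(-3.05);SO=np.array([.5562,-.0022])
def rz(t): return np.array([[np.cos(t),-np.sin(t)],[np.sin(t),np.cos(t)]])
def S2W(x,y): return rz(YAW)@[x,y]+SO
def W2S(p): return rz(YAW).T@(np.array(p)[:2]-SO)
def delta(xy,z,ydeg=None,s=None):
    """mm shift in tool axes (after yaw turn) to reach; ydeg = heading of tool y rel. world +y"""
    s=s or readout.observe();R=np.array(s['tool_rot']);p=np.array(s['position'])
    cur=np.degrees(np.arctan2(-R[0,1],R[1,1]));ydeg=cur if ydeg is None else ydeg
    print('rz %.2f (do first)'%(-(ydeg-cur)),end=' ')
    T=np.eye(3);T[:2,:2]=rz(np.radians(ydeg));R2=T@np.diag([-1,1,-1])
    print('shift mm',(1000*R2.T@(np.r_[xy,z]-p)).round(1), 'tilt',R[2].round(4))
E
python3 - <<'E'
from h import *
delta(S2W(-.135,-.065),.036,-3.05)
E
```

```text
rz -5.28 (do first) shift mm [ 36.2  29.7 262.1] tilt [ 5.e-04 -2.e-04 -1.e+00]
```

>>> arm_command(rows="1 0 0 0 0 0 -5.3; 1 36 30 0 0 0 0; 1 0 0 40 0 0 0; 1 0 0 40 0 0 0; 1 0 0 40 0 0 0", squeeze=40)

```text
time_s: 2.62
position: [0.4219, -0.0592, 0.1777]
tool_rot: [[-0.999, 0.045, 0.003], [0.045, 0.999, -0.001], [-0.003, -0.001, -1.0]]
ft_force: [1.7, -0.8, -1.0]
grip_width: 0.0255
```

>>> arm_command(rows="1 0 0 40 0 0 0; 1 0 0 40 0 0 0; 1 0 0 30 0 0 0; 1 0 0 20 0 0 0; 1 0 0 0 0 0 0")

```text
time_s: 3.03
position: [0.4206, -0.0591, 0.0455]
tool_rot: [[-0.999, 0.046, -0.006], [0.046, 0.999, 0.003], [0.006, 0.003, -1.0]]
ft_force: [-0.7, 1.0, 0.1]
grip_width: 0.0
```

```bash
python3 - <<'E'
from h import *
delta(S2W(-.135,-.065),.036,-3.05)
a,m=snap('wrist','w2');b,n=snap('side','s2')
o=np.hstack([cv2.resize(a,(533,400)),cv2.resize(b[160:250,230:290+60],(267,200))[:0] if 0 else cv2.resize(b[160:260,245:312],(267,400),interpolation=cv2.INTER_CUBIC)])
cv2.imwrite('pics/c2.png',o[:,:,::-1])
E
```

```text
rz 0.42 (do first) shift mm [ 2.6 -1.   9.5] tilt [ 0.0063  0.0027 -1.    ]
```

View pics/c2.png

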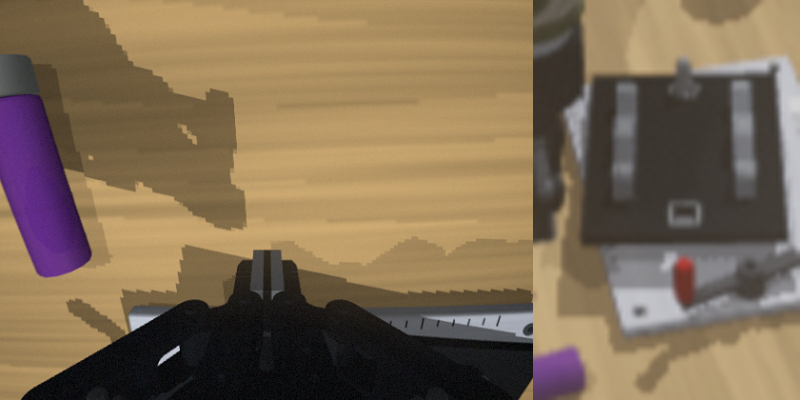

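>>> arm_command(rows="1 0 0 8 0 0 0; 1 -6 0 0 0 0 0; 1 -6 0 0 0 0 0; 1 -6 0 0 0 0 0; 1 -4 0 0 0 0 0")

```text
time_s: 3.55
position: [0.445, -0.0619, 0.0408]
tool_rot: [[-0.999, 0.045, 0.001], [0.045, 0.999, -0.001], [-0.001, -0.001, -1.0]]
ft_force: [-2.4, -1.6, 1.4]
grip_width: 0.0001
```

>>> arm_command(rows="1 -3 0 0 0 0 0; 1 -3 0 0 0 0 0; 1 -3 0 0 0 0 0; 1 -3 0 0 0 0 0; 1 -3 0 0 0 0 0")

```text
time_s: 3.97
position: [0.4593, -0.0624, 0.0403]
tool_rot: [[-0.999, 0.045, -0.0], [0.045, 0.999, 0.0], [0.0, -0.0, -1.0]]
ft_force: [-2.7, -1.2, 0.5]
grip_width: 0.0002
```

```bash
python3 - <<'E'
from h import *
delta(S2W(-.081,-.068),.036,-3.05)
E
```

```text
rz 0.46 (do first) shift mm [-12.5  -2.7   4.3] tilt [ 1.e-04 -0.e+00 -1.e+00]
```

>>> arm_command(rows="1 -1 0 4 0 0 0; 1 -3 0 0 0 0 0; 1 -2 0 0 0 0 0; 1 -2 0 0 0 0 0; 1 -1 0 0 0 0 0")

```text
time_s: 4.38
position: [0.4687, -0.0628, 0.0362]
tool_rot: [[-0.999, 0.045, 0.001], [0.045, 0.999, -0.0], [-0.001, 0.0, -1.0]]
ft_force: [0.2, -0.2, 0.3]
grip_width: 0.0002
```

>>> arm_command(rows="1 -1 0 0 0 0 0; 1 -1 0 0 0 0 0; 1 0 0 0 0 0 0")

```text
time_s: 4.63
position: [0.4705, -0.0629, 0.0363]
tool_rot: [[-0.999, 0.045, 0.001], [0.045, 0.999, -0.0], [-0.001, -0.0, -1.0]]
ft_force: [0.1, -0.1, 0.6]
grip_width: -0.0002
```

```bash
python3 - <<'E'
from h import *
delta(S2W(-.081,-.068),.036,-3.05)
b,n=snap('side','s3');c,q=snap('scene','c3')
o=np.hstack([cv2.resize(b[160:250,240:340],(400,360),interpolation=cv2.INTER_CUBIC),cv2.resize(c[190:290,235:360],(400,320),interpolation=cv2.INTER_CUBIC).repeat(1,0) if 0 else cv2.resize(c[190:290,240:351],(400,360),interpolation=cv2.INTER_CUBIC)])
cv2.imwrite('pics/v3.png',o[:,:,::-1])
for z in (.022,.040):
  print(z,'slot proj side',proj(n,np.r_[S2W(0,-.08),z]),'scene',proj(q,np.r_[S2W(0,-.08),z]))
E
```

```text
rz 0.47 (do first) shift mm [-1.3 -2.8  0.3] tilt [-7.e-04 -1.e-04 -1.e+00]
0.022 slot proj side [295.26399534 216.92174017] scene [277.64428446 229.29212218]
0.04 slot proj side [295.2490985  211.96815952] scene [277.48104507 224.57306259]
```

View pics/v3.png

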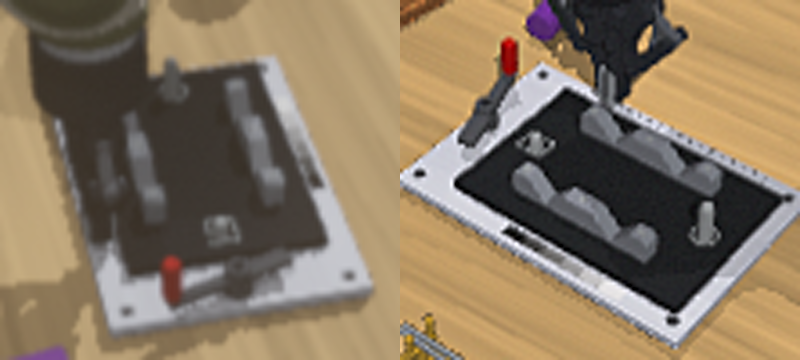

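>>> arm_command(rows="1 6 0 0 0 0 0; 1 0 0 -30 0 0 0; 1 0 0 -25 0 0 0; 1 -30 6 0 0 0 0; 1 -30 6 0 0 0 0")

```text
time_s: 5.15
position: [0.5249, -0.0534, 0.0931]
tool_rot: [[-0.999, 0.046, 0.002], [0.046, 0.999, -0.001], [-0.002, -0.001, -1.0]]
ft_force: [0.2, -0.2, -0.5]
grip_width: -0.0
```

>>> arm_command(rows="1 -28 8 0 0 0 0; 1 0 0 15 0 0 0; 1 0 0 15 0 0 0; 1 0 0 10 0 0 0; 1 0 0 0 0 0 0")

```text
time_s: 5.57
position: [0.5515, -0.0463, 0.0494]
tool_rot: [[-0.999, 0.045, -0.004], [0.045, 0.999, 0.001], [0.004, 0.001, -1.0]]
ft_force: [0.1, 0.2, -0.4]
grip_width: -0.0002
```

```bash
python3 - <<'E'
from h import *
s=readout.observe();print(W2S(s['position']),s['position'],s['ft_force'])
E
```

```text
[-0.00237238 -0.04426087] [ 0.55147597 -0.04627195  0.0493634 ] [ 0.05166933  0.16539888 -0.39856577]
```

>>> arm_command(rows="1 0 0 4 0 0 0; 1 0 0 3 0 0 0; 1 0 0 2 0 0 0; 1 0 0 0 0 0 0")

```text
time_s: 5.9
position: [0.5528, -0.0467, 0.0424]
tool_rot: [[-0.999, 0.045, 0.0], [0.045, 0.999, -0.0], [-0.0, -0.0, -1.0]]
ft_force: [-0.5, -0.4, 0.2]
grip_width: -0.0
```

>>> arm_command(rows="1 0 0 1 0 0 0; 1 0 0 1 0 0 0")

```text
time_s: 6.07
position: [0.5531, -0.0466, 0.0406]
tool_rot: [[-0.999, 0.045, 0.001], [0.045, 0.999, -0.0], [-0.001, -0.0, -1.0]]
ft_force: [-0.3, -1.0, -0.2]
grip_width: 0.0001
```

>>> arm_command(rows="1 0 0 1 0 0 0; 1 0 0 1 0 0 0; 1 0 0 0 0 0 0")

```text
time_s: 6.32
position: [0.553, -0.0466, 0.0391]
tool_rot: [[-0.999, 0.045, 0.001], [0.045, 0.999, -0.0], [-0.001, -0.0, -1.0]]
ft_force: [-2.7, -0.2, 7.5]
grip_width: -0.0002
```

>>> arm_command(rows="1 0 0 1 0 0 0; 1 0 0 0 0 0 0")

```text
time_s: 6.48
position: [0.553, -0.0466, 0.039]
tool_rot: [[-0.999, 0.045, 0.001], [0.045, 0.999, -0.001], [-0.001, -0.001, -1.0]]
ft_force: [-5.3, 0.7, 16.5]
grip_width: 0.0003
```

Contact at TCP z = 0.039 with firm resistance means the plate is flush. Next is the clamp.

>>> arm_command(rows="1 0 0 -25 0 0 0; 1 0 0 -25 0 0 0; 1 25 -30 0 0 0 0; 1 22 -31 0 0 0 0; 1 0 0 0 0 0 0")

```text
time_s: 6.9
position: [0.5005, -0.1086, 0.0877]
tool_rot: [[-0.999, 0.048, -0.001], [0.048, 0.999, -0.001], [0.001, -0.001, -1.0]]
ft_force: [1.8, -0.5, 0.8]
grip_width: 0.0001
```

>>> arm_command(rows="1 0 0 26 0 0 0; 1 0 0 0 0 0 0")

```text
time_s: 7.07
position: [0.5017, -0.1053, 0.0589]
tool_rot: [[-0.999, 0.046, -0.004], [0.046, 0.999, 0.002], [0.004, 0.002, -1.0]]
ft_force: [-0.8, 0.3, -1.8]
grip_width: 0.0001
```

```bash
python3 - <<'E'
from h import *
s=readout.observe();print(W2S(s['position']),s['position'][2],s['ft_force'])
delta(S2W(-.045,-.105),.061,-3.05)
E
```

```text
[-0.04893566 -0.10583155] 0.05890066067377143 [-0.82885905  0.27592253 -1.76516534]
rz 0.39 (do first) shift mm [-3.9  0.8 -2.1] tilt [ 0.0042  0.0018 -1.    ]
```

>>> arm_command(rows="1 -4 -4 -2 0 0 0; 1 0 -4 0 0 0 0; 1 0 -4 0 0 0 0; 1 0 -4 0 0 0 0; 1 0 -4 0 0 0 0")

```text
time_s: 7.48
position: [0.5065, -0.1259, 0.0638]
tool_rot: [[-0.999, 0.045, 0.001], [0.045, 0.999, -0.0], [-0.001, -0.0, -1.0]]
ft_force: [0.6, 1.8, 0.1]
grip_width: -0.0001
```

>>> arm_command(rows="1 0 -4 0 0 0 0; 1 0 -4 0 0 0 0; 1 0 -4 0 0 0 0; 1 0 -4 0 0 0 0; 1 0 -3 0 0 0 0")

```text
time_s: 7.9
position: [0.5057, -0.1448, 0.0634]
tool_rot: [[-0.999, 0.045, 0.001], [0.045, 0.999, 0.0], [-0.001, 0.0, -1.0]]
ft_force: [4.2, 4.4, -0.2]
grip_width: 0.0001
```

```bash
python3 - <<'E'
from h import *
s=readout.observe();print(W2S(s['position']),s['position'][2],s['ft_force'])
a,m=snap('wrist','w4');h=cv2.cvtColor(a,cv2.COLOR_RGB2HSV)
for n in ('wrist','side','scene'):
    a,m=(a,m) if n=='wrist' else snap(n,n+'4')
    h=cv2.cvtColor(a,cv2.COLOR_RGB2HSV)
    k=((h[...,0]<5)|(h[...,0]>175))&(h[...,1]>170)&(h[...,2]>70)
    c=[x for x in cv2.findContours(k.astype(np.uint8),0,2)[0] if cv2.contourArea(x)>8]
    for x in c:
        u,v=x.reshape(-1,2).mean(0);p=onz(m,u,v,.048)
        if abs(p[0]-.5)<.15 and abs(p[1]+.15)<.15: l=W2S(p);print(n,u,v,cv2.contourArea(x),l,np.degrees(np.arctan2(l[1]+.132,l[0])))
E
```

```text
[-0.04283185 -0.14511639] 0.06338200719328829 [ 4.24426992  4.40041471 -0.17404867]
wrist 232.16666666666666 302.09722222222223 271.5 [-0.03035203 -0.16979401] -128.76762895925725
scene 262.625 204.25 22.5 [-0.03592242 -0.16609061] -136.49874036894258
```

>>> arm_command(rows="1 3 5 0 0 0 0; 1 30 0 0 0 0 0; 1 0 -19 0 0 0 0; 1 0 -19 0 0 0 0; 1 0 0 0 0 0 0")

```text
time_s: 8.47
position: [0.4707, -0.1782, 0.0635]
tool_rot: [[-0.999, 0.047, 0.0], [0.047, 0.999, -0.001], [-0.0, -0.001, -1.0]]
ft_force: [0.4, -0.4, 0.1]
grip_width: -0.0002
```

>>> arm_command(rows="1 -8 0 0 0 0 0; 1 -7 0 0 0 0 0; 1 -5 0 0 0 0 0; 1 -5 0 0 0 0 0; 1 -5 0 0 0 0 0")

```text
time_s: 8.88
position: [0.499, -0.1787, 0.0632]
tool_rot: [[-0.999, 0.042, -0.007], [0.042, 0.999, -0.004], [0.007, -0.004, -1.0]]
ft_force: [-27.7, -26.9, 9.8]
grip_width: 0.0001
```

>>> arm_command(rows="1 -5 0 0 0 0 0; 1 -5 0 0 0 0 0; 1 -4 0 0 0 0 0; 1 -3 0 0 0 0 0; 1 -3 0 0 0 0 0")

```text
time_s: 9.3
position: [0.5178, -0.1893, 0.0639]
tool_rot: [[-0.999, 0.043, -0.008], [0.044, 0.999, -0.02], [0.007, -0.021, -1.0]]
ft_force: [-33.9, -68.9, -0.8]
grip_width: -0.0002
```

```bash
cat > knob.py <<'E'
from h import *
s=readout.observe();print(s['time_s'],W2S(s['position']),s['position'][2],s['ft_force'])
for n in ('wrist','scene'):
    a,m=snap(n,n+'5')
    h=cv2.cvtColor(a,cv2.COLOR_RGB2HSV)
    k=((h[...,0]<5)|(h[...,0]>175))&(h[...,1]>170)&(h[...,2]>70)
    c=[x for x in cv2.findContours(k.astype(np.uint8),0,2)[0] if cv2.contourArea(x)>8]
    for x in c:
        u,v=x.reshape(-1,2).mean(0);p=onz(m,u,v,.048)
        if abs(p[0]-.5)<.15 and abs(p[1]+.15)<.15: l=W2S(p);print(n,u,v,cv2.contourArea(x),l,np.degrees(np.arctan2(l[1]+.132,l[0])))
E
python3 knob.py
```

```text
9.3 [-0.0283421  -0.18891348] 0.06394624175592799 [-33.89911073 -68.91764945  -0.76202314]
scene 254.0 206.5 30.0 [-0.0124715  -0.17930632] -104.76901041835437
```

The finger slipped onto the knob's outer corner, giving 69 N at the wrist. I'll back off at once and look.

>>> arm_command(rows="1 8 -2 0 0 0 0; 1 12 0 0 0 0 0; 1 10 0 0 0 0 0; 1 0 0 0 0 0 0")

```text
time_s: 9.73
position: [0.4898, -0.1784, 0.0631]
tool_rot: [[-0.999, 0.045, -0.002], [0.045, 0.999, 0.001], [0.002, 0.001, -1.0]]
ft_force: [0.5, 0.4, -1.3]
grip_width: -0.0002
```

```bash
python3 knob.py; python3 - <<'E'
from h import *
a,_=load('wrist5');c,_=load('scene5')
o=np.hstack([cv2.resize(a,(400,300)),cv2.resize(c[180:285,230:370],(400,300),interpolation=cv2.INTER_CUBIC)])
cv2.imwrite('pics/v5.png',o[:,:,::-1])
E
```

```text
9.7333 [-0.05691937 -0.17948429] 0.06311667817690748 [ 0.49024323  0.39151683 -1.30621651]
wrist 283.0 354.5 12.5 [-0.0127887  -0.17909451] -105.19252415568718
scene 258.0 205.36363636363637 26.5 [-0.02363551 -0.17348744] -119.67028971306954
```

View pics/v5.png

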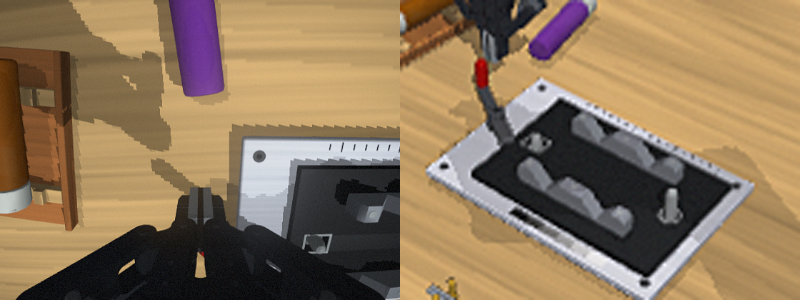

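>>> arm_command(rows="1 3 15 0 0 0 0; 1 -7 0 0 0 0 0; 1 -5 0 0 0 0 0; 1 -4 -1 0 0 0 0; 1 -4 -2 0 0 0 0")

```text
time_s: 10.25
position: [0.509, -0.1675, 0.0632]
tool_rot: [[-0.999, 0.044, -0.0], [0.044, 0.999, 0.0], [0.0, 0.0, -1.0]]
ft_force: [-0.9, 0.6, 1.1]
grip_width: -0.0003
```

```bash
python3 knob.py
```

```text
10.25 [-0.03828994 -0.16757857] 0.0632297423746922 [-0.92194154  0.59865599  1.051471  ]
scene 255.6 206.8 24.5 [-0.01430776 -0.17463326] -108.55179878604662
```

>>> arm_command(rows="1 -4 -2 0 0 0 0; 1 -4 -2 0 0 0 0; 1 -4 -2 0 0 0 0; 1 -3 -1 0 0 0 0; 1 -2 0 0 0 0 0")

```text
time_s: 10.77
position: [0.5255, -0.1759, 0.0633]
tool_rot: [[-0.999, 0.045, 0.0], [0.045, 0.999, -0.0], [-0.0, -0.0, -1.0]]
ft_force: [-1.3, 0.3, 0.5]
grip_width: 0.0002
```

```bash
python3 knob.py
```

```text
10.7667 [-0.02139014 -0.17512507] 0.06330502720216914 [-1.28419972  0.26057167  0.54108103]
scene 251.16666666666666 209.58333333333334 27.0 [ 0.00315021 -0.17632361] -85.93465262314501
```

Pushing at about 1 N. I'll continue to the stop.

>>> arm_command(rows="1 -2 0 0 0 0 0; 1 -2 0 0 0 0 0; 1 0 0 0 0 0 0")

```text
time_s: 11.12
position: [0.5286, -0.1756, 0.0632]
tool_rot: [[-0.999, 0.045, -0.002], [0.045, 0.999, 0.0], [0.002, -0.0, -1.0]]
ft_force: [-4.2, -1.7, 2.5]
grip_width: -0.0005
```

>>> arm_command(rows="1 -2 0 0 0 0 0; 1 0 0 0 0 0 0")

```text
time_s: 11.28
position: [0.5291, -0.1757, 0.0632]
tool_rot: [[-0.999, 0.045, -0.006], [0.045, 0.999, 0.001], [0.006, 0.0, -1.0]]
ft_force: [-11.8, -2.4, 6.3]
grip_width: 0.0001
```

```bash
python3 knob.py
```

```text
11.2833 [-0.01783037 -0.17468244] 0.06317819008638753 [-11.84691531  -2.40001802   6.32823848]
scene 249.8 207.3 28.5 [-0.00217127 -0.18661012] -92.27685304258327
```

>>> arm_command(rows="1 6 0 0 0 0 0; 1 0 0 -40 0 0 0; 0.41 0 0 -40 0 0 0; 0.41 20 -36 -40 0 0 0; 0.41 20 -36 -30 0 0 0")

```text
time_s: 11.8
position: [0.4924, -0.2291, 0.1997]
tool_rot: [[-0.999, 0.041, 0.003], [0.041, 0.999, -0.002], [-0.003, -0.002, -1.0]]
ft_force: [-0.0, -0.6, 0.3]
grip_width: 0.0356
```

>>> arm_command(rows="0.41 20 -36 0 0 0 0; 0.41 20 -36 0 0 0 0; 0.41 6 -36 0 0 0 0; 0.41 0 0 0 0 0 6.8; 0.41 0 0 0 0 0 0")

```text
time_s: 12.22
position: [0.4403, -0.3369, 0.1968]
tool_rot: [[-0.985, 0.17, 0.001], [0.17, 0.985, -0.0], [-0.001, -0.0, -1.0]]
ft_force: [0.1, -0.1, -0.1]
grip_width: 0.0501
```

```bash
python3 - <<'E'
from h import *
s=readout.observe();print(s['time_s'],s['position'],s['grip_width'])
a,m=snap('wrist','w6')
b,_=snap('scene','s6')
o=np.zeros((600,800,3),np.uint8);o[:420,:560]=a;o[:240,560:]=cv2.resize(b[190:290,235:335],(240,240),interpolation=cv2.INTER_CUBIC)
cv2.imwrite('pics/w6b.png',o[:420,:,::-1])
E
```

```text
12.2167 [ 0.44033836 -0.33693314  0.19679578] 0.050056185798659725
```

View pics/w6b.png

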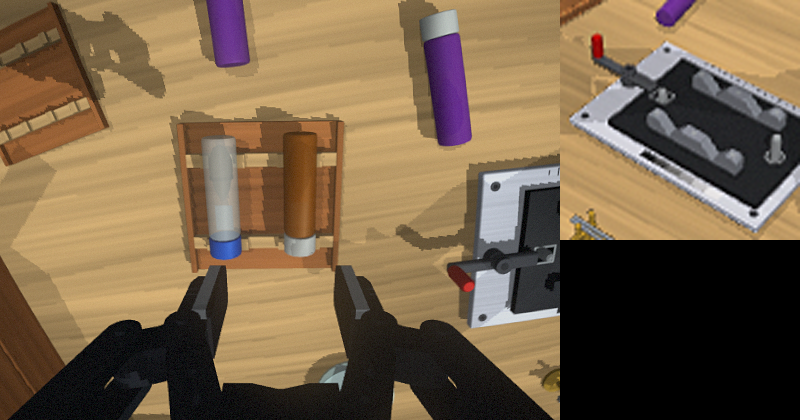

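Clamp fully closed with its nose over the plate (inset). Tubes in this view: amber from (301,132) to (299,256), clear from (219,137) to (226,258).

```bash
python3 - <<'E'
from meas import *
a,m=load('w6')
tr=[(180,124),(343,121),(337,269),(194,271)]
w=np.array([onz(m,*p,.014)[:2] for p in tr])
th,R,t,e=fit([(-.075,-.075),(-.075,.075),(.075,.075),(.075,-.075)],w);print('tray',t,np.degrees(th),(e*1000).round(1).tolist())
for n,p,q in [('amber',(301,132),(299,256)),('clear',(219,137),(226,258))]:
    A=onz(m,*p,.02)[:2];B=onz(m,*q,.040)[:2];c=(A+B)/2;d=B-A;print(n,A,B,'L',np.hypot(*d),'mid',c,'yaw',np.degrees(np.arctan2(d[1],d[0])),'in tray',R.T@(c-t))
delta(t+R@[0,.035],.12,np.degrees(th));delta(t+R@[0,-.035],.12,np.degrees(th))
E
```

```text
tray [ 0.4499609  -0.35631226] -9.094783499236383 [[-1.9, -2.3], [-0.8, 2.3], [1.8, 1.4], [0.9, -1.4]]
amber [ 0.39121919 -0.3112377 ] [ 0.49969945 -0.33101674] L 0.11026865700879421 mid [ 0.44545932 -0.32112722] yaw -10.333148807377967 in tray [-0.01000663  0.03403115]
clear [ 0.38297293 -0.38314059] [ 0.49020549 -0.39798396] L 0.10825501542400372 mid [ 0.43658921 -0.39056228] yaw -7.880932236362961 in tray [-0.00778975 -0.03593307]
rz -0.11 (do first) shift mm [-12.2  15.3  76.8] tilt [-2.e-04  4.e-04 -1.e+00]
rz -0.11 (do first) shift mm [-12.2 -54.7  76.8] tilt [-2.e-04  4.e-04 -1.e+00]
```

```bash
python3 - <<'E'
from h import *
delta((.4455,-.3211),.033,-9.3)
E
```

```text
rz 0.09 (do first) shift mm [ -2.1  14.3 163.8] tilt [-2.e-04  4.e-04 -1.e+00]
```

>>> arm_command(rows="0.41 -2 14 20 0 0 0; 0.41 0 0 38 0 0 0; 0.41 0 0 38 0 0 0; 0.41 0 0 34 0 0 0; 0.41 0 0 20 0 0 0")

```text
time_s: 12.73
position: [0.4449, -0.3194, 0.0439]
tool_rot: [[-0.987, 0.158, -0.002], [0.158, 0.987, 0.003], [0.003, 0.003, -1.0]]
ft_force: [-0.1, 0.5, 0.4]
grip_width: 0.0505
```

>>> arm_command(rows="0.41 0 0 7 0 0 0; 0.41 0 0 5 0 0 0; 0.41 0 0 0 0 0 0")

```text
time_s: 12.98
position: [0.4457, -0.3215, 0.0351]
tool_rot: [[-0.987, 0.161, 0.0], [0.161, 0.987, -0.0], [-0.0, -0.0, -1.0]]
ft_force: [0.1, 0.3, 0.7]
grip_width: 0.0503
```

```bash
python3 - <<'E'
from h import *
delta((.4455,-.3211),.033,-9.3)
E
```

```text
rz 0.04 (do first) shift mm [0.3 0.3 2.1] tilt [-3.e-04 -2.e-04 -1.e+00]
```

>>> arm_command(rows="0.85 0 0 2 0 0 0; 0.85 0 0 0 0 0 0; 0.85 0 0 0 0 0 0; 0.85 0 0 0 0 0 0; 0.85 0 0 0 0 0 0", squeeze=25)

```text
time_s: 13.4
position: [0.4457, -0.3222, 0.034]
tool_rot: [[-0.987, 0.163, 0.002], [0.163, 0.987, -0.001], [-0.002, -0.001, -1.0]]
ft_force: [2.0, 1.9, 5.6]
grip_width: 0.0286
```

>>> arm_command(rows="0.85 0 0 -10 0 0 0; 0.85 0 0 -30 0 0 0; 0.85 0 0 -38 0 0 0; 0.85 0 0 -20 0 0 0; 0.85 0 0 0 0 0 0")

```text
time_s: 13.82
position: [0.4464, -0.3233, 0.1361]
tool_rot: [[-0.987, 0.163, 0.006], [0.163, 0.987, -0.007], [-0.007, -0.006, -1.0]]
ft_force: [-0.0, -1.4, -0.2]
grip_width: 0.0288
```

```bash
python3 - <<'E'
from h import *
s=readout.observe();print(s['grip_width'],s['ft_force'],s['position'])
delta(S2W(0,.030),.14,-3.05)
a,m=snap('wrist','w7')
cv2.imwrite('pics/w7b.png',a[:,:,::-1])
E
```

```text
0.028849982090226635 [-0.00432457 -1.41170188 -0.2010972 ] [ 0.44637362 -0.32327947  0.13606893]
rz -6.33 (do first) shift mm [-92.6 356.5  -3.9] tilt [-0.0068 -0.0057 -1.    ]
```

View pics/w7b.png

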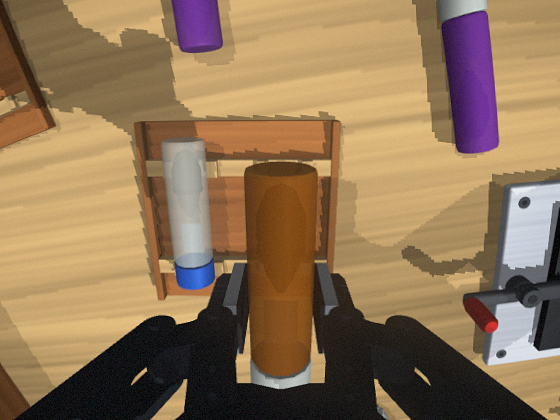

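```bash
python3 - <<'E'
from h import *
a,m=load('w7');R=np.array(readout.observe()['tool_rot']);p=np.array(readout.observe()['position'])
for u,v,z in [(281,163,.145),(281,175,.145),(281,375,.145)]: print(R.T@(onz(m,u,v,z)-p))
E
```

```text
[ 0.05961294 -0.00162851 -0.01180839]
[ 0.05535476 -0.00163104 -0.01179265]
[-0.03543491 -0.00167572 -0.0114572 ]
```

>>> arm_command(rows="0.85 0 0 0 0 0 -6.3; 0.85 -9 35 0 0 0 0; 0.85 -9 35 0 0 0 0; 0.85 -9 36 0 0 0 0; 0.85 -9 36 0 0 0 0")

```text
time_s: 14.28
position: [0.4882, -0.1803, 0.1297]
tool_rot: [[-0.998, 0.055, -0.002], [0.055, 0.999, 0.001], [0.002, 0.001, -1.0]]
ft_force: [1.6, -0.2, -0.2]
grip_width: 0.0289
```

>>> arm_command(rows="0.85 -9 36 0 0 0 0; 0.85 -9 36 0 0 0 0; 0.85 -9 36 0 0 0 0; 0.85 -10 36 0 0 0 0; 0.85 -10 36 0 0 0 0")

```text
time_s: 14.7
position: [0.5449, -0.0029, 0.1298]
tool_rot: [[-0.999, 0.054, -0.003], [0.054, 0.999, 0.0], [0.003, 0.0, -1.0]]
ft_force: [0.6, -0.6, -0.5]
grip_width: 0.0289
```

>>> arm_command(rows="0.85 -10 35 0 0 0 0; 0.85 0 0 0 0 0 0; 0.85 0 0 0 0 0 0")

```text
time_s: 14.95
position: [0.5567, 0.0312, 0.1296]
tool_rot: [[-0.999, 0.051, -0.003], [0.051, 0.999, 0.0], [0.003, 0.0, -1.0]]
ft_force: [-0.1, -1.2, -1.5]
grip_width: 0.0289
```

```bash
python3 - <<'E'
from h import *
delta(S2W(0,.030),.0515,-3.05)
s=readout.observe();print(s['grip_width'])
a,m=snap('wrist','w8');b,n=snap('side','s8');c,q=snap('scene','c8')
o=np.zeros((300,800,3),np.uint8);o[:,:400]=cv2.resize(a,(400,300));o[:,400:600]=cv2.resize(b[120:270,240:340],(200,300));o[:,600:]=cv2.resize(c[130:280,250:350],(200,300))
cv2.imwrite('pics/v8.png',o[:,:,::-1])
E
```

```text
rz 0.15 (do first) shift mm [-1.3 -3.4 78.1] tilt [ 2.6e-03  1.0e-04 -1.0e+00]
0.02891619318696818
```

View pics/v8.png

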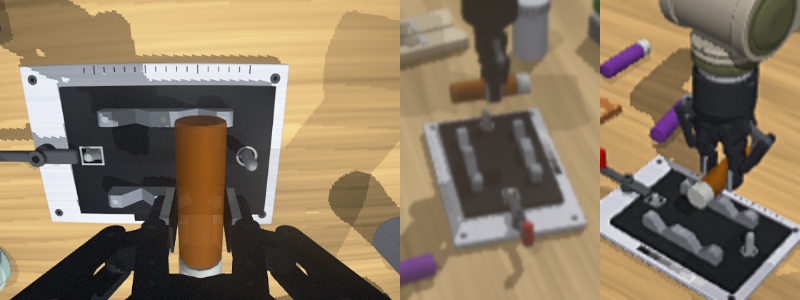

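>>> arm_command(rows="0.85 -4 -3 0 0 0 0; 0.85 0 0 25 0 0 0; 0.85 0 0 25 0 0 0; 0.85 0 0 14 0 0 0; 0.85 0 0 0 0 0 0")

```text
time_s: 15.52
position: [0.5597, 0.0253, 0.0641]
tool_rot: [[-0.998, 0.056, -0.006], [0.056, 0.998, 0.001], [0.006, 0.001, -1.0]]
ft_force: [-0.3, -0.1, -0.2]
grip_width: 0.0292
```

```bash
python3 - <<'E'
from h import *
delta(S2W(0,.030),.0515,-3.05)
s=readout.observe();print(W2S(s['position']),s['ft_force'],s['grip_width'])
m=load('w8')[1];k=400/560
for p in [(0,.08,.054),(0,.08,.022),(-.042,.118-.118+.03,.03),(0,-.08,.022)]: print(p,proj(m,np.r_[S2W(*p[:2]),p[2]])*k)
E
```

```text
rz -0.14 (do first) shift mm [ 2.   2.4 12.6] tilt [ 5.6e-03  5.0e-04 -1.0e+00]
[0.0020243  0.02761649] [-0.3436171  -0.05785285 -0.15912558] 0.029225329140993045
(0, 0.08, 0.054) [253.28600474 167.18344526]
(0, 0.08, 0.022) [246.84034972 155.26848578]
(-0.042, 0.03, 0.03) [198.04715079 115.96573284]
(0, -0.08, 0.022) [ 92.40764746 155.04144511]
```

>>> arm_command(rows="0.85 0 2 4 0 0 0; 0.85 0 0 4 0 0 0; 0.85 0 0 2 0 0 0; 0.85 0 0 0 0 0 0")

```text
time_s: 15.85
position: [0.5614, 0.0282, 0.0572]
tool_rot: [[-0.999, 0.054, 0.001], [0.054, 0.999, -0.0], [-0.001, -0.0, -1.0]]
ft_force: [-0.4, -0.0, -1.1]
grip_width: 0.0293
```

>>> arm_command(rows="0.85 0 0 1 0 0 0; 0.85 0 0 1 0 0 0; 0.85 0 0 0 0 0 0")

```text
time_s: 16.1
position: [0.5612, 0.0284, 0.055]
tool_rot: [[-0.999, 0.054, 0.0], [0.054, 0.999, -0.0], [-0.0, -0.0, -1.0]]
ft_force: [-0.1, 0.3, -1.4]
grip_width: 0.0292
```

>>> arm_command(rows="0.85 0 0 1 0 0 0; 0.85 0 0 1 0 0 0; 0.85 0 0 1 0 0 0; 0.85 0 0 0 0 0 0")

```text
time_s: 16.43
position: [0.5611, 0.0284, 0.0517]
tool_rot: [[-0.999, 0.054, -0.0], [0.054, 0.999, 0.0], [0.0, 0.0, -1.0]]
ft_force: [-0.3, -0.2, -1.4]
grip_width: 0.0292
```

>>> arm_command(rows="0.85 0 0 1 0 0 0; 0.85 0 0 0 0 0 0")

```text
time_s: 16.6
position: [0.5613, 0.0286, 0.0514]
tool_rot: [[-0.999, 0.054, 0.001], [0.054, 0.999, 0.0], [-0.0, 0.0, -1.0]]
ft_force: [-2.6, 1.9, 4.1]
grip_width: 0.0288
```

>>> arm_command(rows="0.6 0 0 0 0 0 0; 0.5 0 0 0 0 0 0; 0.5 0 0 0 0 0 0; 0.5 0 0 0 0 0 0")

```text
time_s: 16.93
position: [0.5612, 0.0283, 0.0508]
tool_rot: [[-0.999, 0.054, -0.0], [0.054, 0.999, -0.0], [0.0, -0.0, -1.0]]
ft_force: [-0.3, 0.1, -0.2]
grip_width: 0.0431
```

>>> arm_command(rows="0.5 0 0 -5 0 0 0; 0.5 0 0 -10 0 0 0; 0.5 0 0 -35 0 0 0; 0.5 0 0 -35 0 0 0; 0.41 0 0 -20 0 0 0")

```text
time_s: 17.35
position: [0.5621, 0.0283, 0.1603]
tool_rot: [[-0.999, 0.054, 0.005], [0.054, 0.999, -0.001], [-0.005, -0.001, -1.0]]
ft_force: [1.5, 0.3, 1.0]
grip_width: 0.0504
```

```bash
cat > amb.py <<'E'
from h import *
import sys
s=readout.observe();print(s['time_s'],s['position'],s['grip_width'])
for n in ('scene','side'):
    a,m=snap(n,n+sys.argv[1]);h=cv2.cvtColor(a,cv2.COLOR_RGB2HSV)
    for nm,lo,hi in [('amber',(5,170,60),(16,255,255)),('blue',(100,150,60),(125,255,255))]:
        k=cv2.inRange(h,np.array(lo),np.array(hi))
        for x in cv2.findContours(k,0,2)[0]:
            if 15<cv2.contourArea(x)<2000:
                u,v=x.reshape(-1,2).mean(0);p=onz(m,u,v,.046);l=W2S(p)
                if max(abs(l))<.1: print(n,nm,u.round(),v.round(),cv2.contourArea(x),l.round(4))
delta((.4366,-.3906),.14,-8.8)
E
python3 amb.py 9
```

```text
17.35 [0.56207093 0.02829095 0.16034278] 0.050445830195196474
scene amber 309.0 237.0 244.5 [-0.0065  0.0234]
rz 5.73 (do first) shift mm [  60.6 -433.2   20.6] tilt [-8.3e-03 -9.0e-04 -1.0e+00]
```

>>> arm_command(rows="0.41 0 0 0 0 0 5.7; 0.41 5 -36 0 0 0 0; 0.41 5 -36 0 0 0 0; 0.41 5 -36 0 0 0 0; 0.41 5 -36 0 0 0 0")

```text
time_s: 17.87
position: [0.5185, -0.112, 0.1557]
tool_rot: [[-0.988, 0.152, -0.001], [0.152, 0.988, 0.0], [0.001, 0.0, -1.0]]
ft_force: [0.2, -0.2, 0.9]
grip_width: 0.0505
```

>>> arm_command(rows="0.41 5 -36 0 0 0 0; 0.41 5 -36 0 0 0 0; 0.41 5 -36 0 0 0 0; 0.41 5 -36 0 0 0 0; 0.41 5 -36 0 0 0 0")

```text
time_s: 18.28
position: [0.4662, -0.2864, 0.1557]
tool_rot: [[-0.988, 0.153, -0.001], [0.153, 0.988, 0.001], [0.001, 0.001, -1.0]]
ft_force: [0.8, -0.7, 0.3]
grip_width: 0.0507
```

>>> arm_command(rows="0.41 5 -36 0 0 0 0; 0.41 5 -36 0 0 0 0; 0.41 5 -37 0 0 0 0; 0.41 0 0 0 0 0 0; 0.41 0 0 0 0 0 0")

```text
time_s: 18.7
position: [0.4348, -0.3917, 0.1552]
tool_rot: [[-0.988, 0.156, -0.001], [0.156, 0.988, 0.001], [0.001, 0.001, -1.0]]
ft_force: [-0.2, 0.1, -0.3]
grip_width: 0.0503
```

```bash
python3 - <<'E'
from h import *
delta((.4366,-.3906),.033,-8.8)
a,m=snap('wrist','w10');h=cv2.cvtColor(a,cv2.COLOR_RGB2HSV)
k=cv2.inRange(h,np.array((100,130,60)),np.array((125,255,255)))
for x in cv2.findContours(k,0,2)[0]:
    if cv2.contourArea(x)>50:
        r=cv2.boundingRect(x);print(r);M=x.reshape(-1,2)
        # left/right silhouette at z .029, far top end z .040
        c=onz(m,r[0]+r[2]/2,r[1]+r[3]/2,.033);e=onz(m,r[0]+r[2]/2,r[1]+r[3],.04);print('cap centre',c,'end',e)
E
```

```text
rz -0.15 (do first) shift mm [ -1.6   1.3 122.2] tilt [ 8.e-04  9.e-04 -1.e+00]
(266, 255, 34, 24)
cap centre [ 0.48444794 -0.39845984  0.033     ] end [ 0.49150989 -0.39962335  0.04      ]
```

>>> arm_command(rows="0.41 -2 0 38 0 0 0; 0.41 0 0 38 0 0 0; 0.41 0 0 26 0 0 0; 0.41 0 0 10 0 0 0; 0.41 0 0 0 0 0 0")

```text
time_s: 19.17
position: [0.4376, -0.3887, 0.042]
tool_rot: [[-0.988, 0.151, -0.003], [0.151, 0.988, 0.004], [0.003, 0.003, -1.0]]
ft_force: [-0.6, 0.7, -0.8]
grip_width: 0.0505
```

```bash
python3 - <<'E'
from h import *
delta((.437,-.391),.034,-8.8)
E
```

```text
rz 0.10 (do first) shift mm [ 0.3 -2.3  8. ] tilt [ 0.0033  0.0034 -1.    ]
```

>>> arm_command(rows="0.41 0 -1 5 0 0 0; 0.41 0 0 3 0 0 0; 0.41 0 0 0 0 0 0")

```text
time_s: 19.42
position: [0.438, -0.3919, 0.0368]
tool_rot: [[-0.988, 0.152, 0.001], [0.152, 0.988, -0.001], [-0.001, -0.001, -1.0]]
ft_force: [0.3, -0.6, 0.6]
grip_width: 0.0505
```

>>> arm_command(rows="0.85 0 0 0 0 0 0; 0.85 0 0 0 0 0 0; 0.85 0 0 0 0 0 0; 0.85 0 0 0 0 0 0; 0.85 0 0 0 0 0 0", squeeze=25)

```text
time_s: 19.83
position: [0.4379, -0.3919, 0.0369]
tool_rot: [[-0.988, 0.153, 0.001], [0.153, 0.988, -0.001], [-0.001, -0.001, -1.0]]
ft_force: [-0.4, 1.8, 6.2]
grip_width: 0.0289
```

>>> arm_command(rows="0.85 0 0 -10 0 0 0; 0.85 0 0 -30 0 0 0; 0.85 0 0 -38 0 0 0; 0.85 0 0 -20 0 0 0; 0.85 0 0 0 0 0 0")

```text
time_s: 20.25
position: [0.4388, -0.3932, 0.1393]
tool_rot: [[-0.988, 0.153, 0.005], [0.153, 0.988, -0.007], [-0.007, -0.007, -1.0]]
ft_force: [1.3, 0.1, -0.6]
grip_width: 0.0287
```

```bash
python3 - <<'E'
from h import *
s=readout.observe();print(s['grip_width'],s['ft_force'])
delta(S2W(0,-.030),.14,-3.05)
a,m=snap('wrist','w11');h=cv2.cvtColor(a,cv2.COLOR_RGB2HSV)
k=cv2.inRange(h,np.array((100,130,60)),np.array((125,255,255)))
R=np.array(s['tool_rot']);p=np.array(s['position'])
for x in cv2.findContours(k,0,2)[0]:
    if cv2.contourArea(x)>50:
        r=cv2.boundingRect(x);print(r,R.T@(onz(m,r[0]+r[2]/2,r[1],p[2]+.010)-p))
E
```

```text
0.02867256230993076 [ 1.32900799  0.12854431 -0.64946066]
rz -5.72 (do first) shift mm [-96.5 366.7  -0.7] tilt [-0.0065 -0.0066 -1.    ]
(251, 353, 59, 36) [-0.0211087  -0.00127689 -0.00985441]
```

>>> arm_command(rows="0.85 0 0 0 0 0 -5.7; 0.85 -9 36 0 0 0 0; 0.85 -9 36 0 0 0 0; 0.85 -10 37 0 0 0 0; 0.85 -10 37 0 0 0 0")

```text
time_s: 20.72
position: [0.4829, -0.2461, 0.1326]
tool_rot: [[-0.999, 0.055, -0.002], [0.055, 0.999, 0.002], [0.002, 0.002, -1.0]]
ft_force: [0.7, -0.3, -0.7]
grip_width: 0.0292
```

>>> arm_command(rows="0.85 -10 37 0 0 0 0; 0.85 -10 37 0 0 0 0; 0.85 -10 37 0 0 0 0; 0.85 -10 37 0 0 0 0; 0.85 -10 37 0 0 0 0")

```text
time_s: 21.13
position: [0.5429, -0.0639, 0.1327]
tool_rot: [[-0.999, 0.054, -0.002], [0.054, 0.999, 0.001], [0.003, 0.001, -1.0]]
ft_force: [0.8, -1.0, -1.6]
grip_width: 0.0289
```

>>> arm_command(rows="0.85 -9 34 0 0 0 0; 0.85 0 0 0 0 0 0; 0.85 0 0 0 0 0 0")

```text
time_s: 21.38
position: [0.5537, -0.0307, 0.1326]
tool_rot: [[-0.999, 0.051, -0.002], [0.051, 0.999, 0.001], [0.003, 0.0, -1.0]]
ft_force: [1.3, -0.9, -1.2]
grip_width: 0.0288
```

```bash
python3 - <<'E'
from h import *
delta(S2W(0.001,-.030),.054,-3.05)
print(readout.observe()['grip_width'])
E
```

```text
rz 0.15 (do first) shift mm [-2.  -1.4 78.6] tilt [ 2.5e-03  4.0e-04 -1.0e+00]
0.02878374865230674
```

>>> arm_command(rows="0.85 0 0 25 0 0 0; 0.85 0 0 25 0 0 0; 0.85 0 0 14 0 0 0; 0.85 0 0 4 0 0 0; 0.85 0 0 0 0 0 0")

```text
time_s: 21.8
position: [0.5533, -0.0333, 0.0646]
tool_rot: [[-0.998, 0.055, -0.003], [0.055, 0.998, 0.001], [0.003, 0.001, -1.0]]
ft_force: [0.1, 0.2, -1.1]
grip_width: 0.029
```

```bash
python3 - <<'E'
from h import *
delta(S2W(0.001,-.030),.054,-3.05)
E
```

```text
rz -0.11 (do first) shift mm [-2.3  1.2 10.6] tilt [ 3.1e-03  5.0e-04 -1.0e+00]
```

>>> arm_command(rows="0.85 -2 1 3 0 0 0; 0.85 0 0 3 0 0 0; 0.85 0 0 1 0 0 0; 0.85 0 0 1 0 0 0; 0.85 0 0 0 0 0 0")

```text
time_s: 22.22
position: [0.5562, -0.0315, 0.0581]
tool_rot: [[-0.999, 0.054, 0.0], [0.054, 0.999, -0.0], [-0.0, -0.0, -1.0]]
ft_force: [0.1, -0.5, -2.0]
grip_width: 0.029
```

>>> arm_command(rows="0.85 0 0 1 0 0 0; 0.85 0 0 0 0 0 0")

```text
time_s: 22.38
position: [0.5561, -0.0315, 0.057]
tool_rot: [[-0.999, 0.054, 0.0], [0.054, 0.999, -0.0], [-0.0, -0.0, -1.0]]
ft_force: [-0.0, -0.3, -1.2]
grip_width: 0.0291
```

>>> arm_command(rows="0.85 0 0 1 0 0 0; 0.85 0 0 1 0 0 0; 0.85 0 0 1 0 0 0; 0.85 0 0 0 0 0 0")

```text
time_s: 22.72
position: [0.5562, -0.0314, 0.0543]
tool_rot: [[-0.999, 0.054, 0.0], [0.054, 0.999, 0.0], [-0.0, 0.0, -1.0]]
ft_force: [-1.0, 1.2, 3.4]
grip_width: 0.029
```

>>> arm_command(rows="0.85 0 0 0.5 0 0 0; 0.85 0 0 0 0 0 0")

```text
time_s: 22.88
position: [0.5562, -0.0314, 0.0542]
tool_rot: [[-0.999, 0.053, 0.001], [0.053, 0.999, -0.0], [-0.001, -0.0, -1.0]]
ft_force: [-2.5, 1.6, 7.6]
grip_width: 0.0291
```

Contact at z = 0.0543, where expected. Release, rise and back off, then look.

>>> arm_command(rows="0.6 0 0 0 0 0 0; 0.5 0 0 0 0 0 0; 0.5 0 0 0 0 0 0; 0.5 0 0 0 0 0 0")

```text
time_s: 23.22
position: [0.5561, -0.0316, 0.0532]
tool_rot: [[-0.999, 0.054, -0.0], [0.054, 0.999, -0.0], [0.0, -0.0, -1.0]]
ft_force: [-0.3, 0.5, 0.5]
grip_width: 0.0428
```

>>> arm_command(rows="0.5 0 0 -5 0 0 0; 0.5 0 0 -10 0 0 0; 0.5 0 0 -38 0 0 0; 0.5 0 0 -40 0 0 0; 0.5 0 0 -40 0 0 0")

```text
time_s: 23.63
position: [0.5557, -0.0314, 0.1888]
tool_rot: [[-0.999, 0.054, -0.0], [0.054, 0.999, 0.0], [0.0, 0.0, -1.0]]
ft_force: [1.9, -0.2, 0.6]
grip_width: 0.0429
```

>>> arm_command(rows="0.5 30 0 -40 0 0 0; 0.5 30 0 -40 0 0 0; 0.5 30 0 0 0 0 0; 0.5 0 0 0 0 0 0; 0.5 0 0 0 0 0 0")

```text
time_s: 24.05
position: [0.4754, -0.0271, 0.2546]
tool_rot: [[-0.999, 0.054, 0.002], [0.054, 0.999, -0.001], [-0.002, -0.001, -1.0]]
ft_force: [-0.2, -1.1, 0.4]
grip_width: 0.0424
```

```bash
python3 - <<'E'
from h import *
a,m=snap('wrist','w12');b,n=snap('scene','c12');d,q=snap('side','s12')
o=np.zeros((600,800,3),np.uint8);o[:420,:560]=a;o[:240,560:]=cv2.resize(b[190:290,240:340],(240,240),interpolation=cv2.INTER_CUBIC);o[240:480,560:]=cv2.resize(d[150:250,240:340],(240,240),interpolation=cv2.INTER_CUBIC)
cv2.imwrite('pics/w12b.png',o[:480,:,::-1])
for p in [(-.055,.03,.046),(.055,.03,.046),(-.055,-.03,.046),(.055,-.03,.046),(-.07,-.104,.022),(.07,-.104,.022),(-.07,.104,.022)]: print(p,proj(m,np.r_[S2W(*p[:2]),p[2]]).round())
E
```

```text
(-0.055, 0.03, 0.046) [339. 204.]
(0.055, 0.03, 0.046) [333. 296.]
(-0.055, -0.03, 0.046) [281. 205.]
(0.055, -0.03, 0.046) [281. 296.]
(-0.07, -0.104, 0.022) [213. 185.]
(0.07, -0.104, 0.022) [221. 296.]
(-0.07, 0.104, 0.022) [403. 185.]
```

View pics/w12b.png

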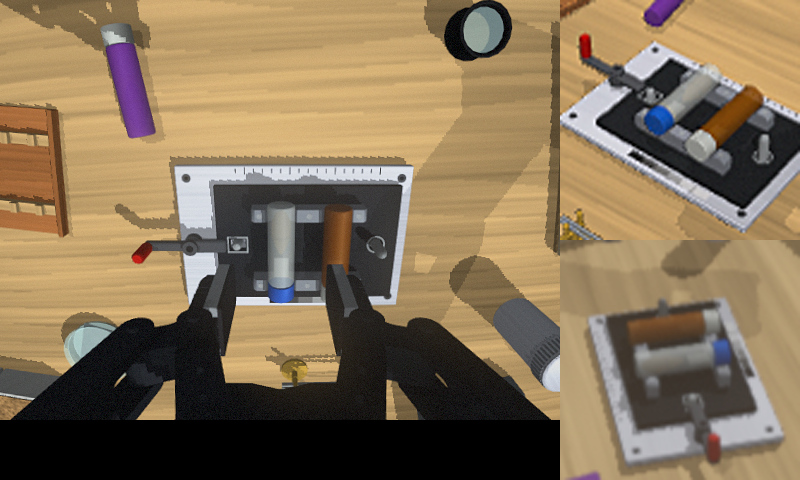

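Both tubes lie in the grooves. Their ends are at about (281,203)–(281,302) and (339,205), against predictions of (281,205) and (339,204). The plate is seated with the clamp nose over its free end. I'll check the clamp angle numerically, then hand in.

```bash
python3 - <<'E'
from h import *
a,m=load('w12');h=cv2.cvtColor(a,cv2.COLOR_RGB2HSV)
k=((h[...,0]<5)|(h[...,0]>175))&(h[...,1]>170)&(h[...,2]>70);k[:,:100]=0;k[:,200:]=0
v,u=np.nonzero(k);l=W2S(onz(m,u.mean(),v.mean(),.048));print('knob stage',l,'closure rad',np.arctan2(l[1]+.132,l[0])+np.pi)
print(proj(m,np.r_[S2W(0,-.132),.0315]),proj(m,np.r_[S2W(0,-.092),.0315]),readout.observe()['time_s'])
E
```

```text
knob stage [ 0.00058772 -0.1835427 ] closure rad 1.582198392370374
[191.0351878  247.06836098] [226.09394348 247.12119119] 24.2
```

```bash
python3 -c "
from rig import env;print(env.close_job())"
```

```text
the job is handed in; nothing more can be done
None
```

The job is finished and handed in at about 24 s of the 72 s allowed; no verdict was reported.

**What I did**
- I pushed the cradle round until it dropped over the short pin, then pressed down on it.
- I turned the clamp by its knob to its stop.
- I laid the amber tube in groove A and the clear tube in groove B, and let go of both.

**Last checks**
- **Cradle flush:** pressing on the plate between the ribs met firm contact at the height expected for a flush plate, up to 16.5 N.
- **Clamp closed:** the knob measured 1.58 rad (1.571 is fully closed), and the nose is over the free end.
- **Tubes:** in the last pictures both lie crosswise in their grooves, and the ends I could compare are within a few pixels of where centred tubes should be. The gripper was clear of everything.
- **Other things:** I did not knowingly touch any, and what shows in the last views stands as before. I did not measure each one again.

**What went wrong**
- While turning the clamp, the closed fingers slipped onto the knob's outer corner and pushed towards the pivot. The wrist read about 77 N (limit 120 N). I backed off and pushed again along the arc, with light force until the stop.
- That contact looked to be on the fingers, not the gripper's body, but I could not confirm it against the 40 N limit for the body.

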